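Crack the stuck lid of a cement pot and hold it ajar

ROBOT

A 6-joint arm with a two-finger parallel gripper is mounted at the origin on the work surface. World frame = base frame: x ahead of the robot, y to its left, z up, the work surface at z = 0. Lengths are in m, angles in rad, forces in N, time in s.
With the tool pointing down it reaches from about 0.275 to 1 m from the base axis. Payload 8.4 kg.
Tool frame: the origin (TCP) lies on the centre line of the jaws, within the pads' length; the fingertips stand 17 mm ahead of it and the grasp point (between the pads) lies 2 mm behind it (bot.tcp_to_tips is the z of the fingertips in the tool frame, in m); z points along the fingers, y is the line along which they close (so a half turn about z gives the same grasp; the last joint's range is limited). The gripper opens to 85 mm and grips with 20 to 120 N. Pads are 22 mm wide; open, the fingers measure 114 mm over their backs; the gripper's body (76 mm by 85 mm) begins 54 mm behind the grasp point. The pads swing forward as they close: fully open they stand 13 mm farther back than shut.
Start: joints at [-1.132, 0.353, 1.633, -0, 1.155, -0.002], TCP at [0.267, -0.565, 0.248] pointing down, gripper open.
Joint ranges: [-2.63, 2.63], [-0.92, 2.1], [0.06, 2.66], [-1.3, 4.44], [0, 2.69], [-3.02, 3.02]. Speed limits (rad/s): [2.22, 2.22, 2.79, 3.14, 3.14, 3.14].

INTERFACE

Orientations are given as a unit quaternion [x, y, z, w].
In Python, from workcell import bot, hand, kinematics, get_obs, vision, hand_in gives the robot as it stands. The module is installed in compiled form; this text tells all that it offers. Calls block until the motion is done:
- bot.reach(position, orientation): joint-space move of the TCP to a pose.
- bot.servo_line(position, ori=None, velocity=0.15): straight line of the TCP; ori=None keeps the orientation; velocity is the mean speed in m/s.
- bot.goto_joints(angles): joint-space move.
- hand.move_gripper(opening, strength=None): finger opening in m; strength is the grip in N (None keeps the last); returns when the fingers have stopped.
- bot.dwell(seconds).
- kinematics.solve_ik(position, orientation): joint angles nearest the present ones, or None.
- get_obs(): the state.
- vision.read_camera(name): name is "scene" or "top" or "wrist"; returns a dict with "frame" (384x512x3 uint8, red, green, blue), "intrinsics" (3x3 intrinsics, pixels), "view" (4x4, takes a point from world to camera coordinates). Camera axes: x right, y down, z forward; pixel columns grow to the right and rows downward; lengths in m; the calibration is good to about 2 mm. A picture is of the moment at which its call begins. There is no depth.
A pose or a line that the arm cannot do raises bot.IKError and nothing moves.
- hand_in(): hands the job in; it is judged then, once.
The state is a dict: "time_s": time; "joint_pos": joint angles; "joint_vel": joint speeds; "joint_efforts": joint torques, N m; "position": TCP position; "orientation": TCP orientation; "wrist_force": force on the tool from outside, world axes, zero at the start; "ft_torque": the same for the moment, N m; "gripper_width": finger opening in m; "grip_force": force on a finger pad.
Only numpy, scipy, OpenCV 4.12 (cv2) and the standard library are available. Lean on these libraries where they do the work, as an engineer would, in place of code of your own. Each camera call takes 0.05 s, during which the arm holds its last target. There are 200 camera calls.

TASK

Turn the lid of the cement pot anticlockwise (seen from above) until its ears have come out from under the catches, then pull it up until the tight seal lets go, without letting it fly up or come right off. Finish still gripping the lid by its bar, level, over the pot and raised about 13 mm from its seat, and leave the mallet, jar and sanding block where they are.

Things in the scene. Friction and masses are not known exactly. Their poses are not given: they have to be found in the camera images.
- pot: Round aluminium pot, 96 mm across, fixed to the bench by a dark steel foot 148 mm across. Origin on its axis at the bench surface, z up; rim 70 mm above. A dark steel ring 144 mm across, clamped round it at an angle that differs every time and is not told by the pot's x and y axes, bears two opposite hooked catches over the lid's ears and two opposite stop pins.
- pot_rim (a point): On the pot's axis at rim height, 70 mm above the bench. Catches pass 1.5 mm above the lid's ears, are 8 mm thick (tops 89.5 mm above the bench) and reach inward to 52 mm from the axis. The stop pins end the lid's anticlockwise turn; the ears are clear of the catches once the lid is within 0.12 rad of that stop. Its x and y axes mean nothing.
- lid: Loose aluminium lid, 96 mm across, 10 mm thick, 0.2 to 0.4 kg; origin at the centre of its underside, seated on the rim; z up. A beaded rubber plug reaches 14 mm into the pot. Two ears along its x and -x axes, 16 mm wide, reach 62 mm from the centre. It starts 0.6 to 1.15 rad clockwise of its stop and turns easily (under 0.3 N m) about its axis until the ears meet the stop pins.
- lid_bar (a point): Centre of the lid's dark wooden grip bar, on the lid's axis, 39 mm above its underside, 109 mm above the bench when seated. The bar is 60 mm long (x), 14 mm thick (y), 26 mm tall, on a 17 mm stem. The tight seal resists lifting with 8 to 16 N plus the weight, most about 3 to 4 mm up, then gives way suddenly and has let go 7 mm up; it does not hinder turning.
- lid_ear (a point): Middle of the ear on the lid's +x side, 55 mm from the axis, 5 mm above the lid's underside.
- mallet_mid (a point): Bystander: middle of the near face of the head of a mallet lying on the bench: white head 56 mm across and 80 mm long (towards its +x), dark wooden handle 22 mm thick reaching 170 mm to its -x; 28 mm above the bench.
- bottle: Bystander: amber glass jar with a black cap, 56 mm across, 110 mm tall; origin at the centre of its underside.
- sanding_block: Bystander: cork sanding block 100 x 60 x 35 mm; origin at the centre of its underside.
There are look-alikes about, which are no part of the job. Of the things that look like the lid, the largest one is meant.

How it is judged:
On the way, in this order (a step that is already met when the one before it is completed fails the run):
1. the lid is turned while still on its seat (distance of lid_ear from where it was at the start of the episode above 0.018 m and z of lid_bar in the frame of pot below 0.1135 m), for 0.1 s.
2. the seal has let go: the lid is at least 8 mm up (z of lid_bar in the frame of pot above 0.117 m and contact force between the fingers and lid above 2 N), for 0.2 s.
At the end, for the whole second after the job is handed in: The fingers still grip the lid, at rest, 8 to 18.5 mm above its seat, centred over the pot within 12 mm, level within 8 degrees and not touching the pot or its seal (lying on the catches would be 19.5 mm up) (all of step 2 and z of lid_bar in the frame of pot below 0.1275 m and horizontal distance between lid_bar and pot below 0.012 m and angle between lid's own z axis and vertical below 0.14 rad and contact force between lid and pot below 0.5 N and linear speed of lid below 0.02 m/s); the arm keeps its last pose, push and grip.
It fails at once if the lid flies up or comes off: more than 35 mm above its seat (z of lid_bar in the frame of pot above 0.144 m).
It fails at once if a bystander is moved more than 30 mm (distance of any of mallet_mid, bottle, sanding_block from where it was at the start of the episode above 0.03 m).
It also fails if it takes over 54 s, if anything falls off the work surface, if the arm or the gripper's body presses on something with over 40 N, if the wrist force passes 120 N, or if a joint passes its speed limit or range.

## Working session

There is one attempt and no reset: what is moved stays moved. The work goes in short steps, each a Python script; the robot and the scene stay as the last script left them, time stands still between calls to the robot, and variables do not carry over. Pictures are saved under pics/ and viewed, at most 10 in all, crops included, and the job is handed in when it is done.

```bash
mkdir -p pics
python3 - <<'E'
from workcell import *
import cv2,numpy as np
a=[vision.read_camera(n) for n in("top","scene")]
for n,v in zip(("top","scene"),a):
    np.savez(n+"0.npz",**v); print(n,v["intrinsics"].tolist(),np.round(v["view"],3).tolist())
    cv2.imwrite(f"pics/{n}0.png",cv2.cvtColor(v["frame"],cv2.COLOR_RGB2BGR))
o=get_obs();print(o["time_s"],o["orientation"],o["wrist_force"])
E
```

```text
top [[388.9582656221574, 0.0, 255.47531874965338], [0.0, 388.9582656221574, 189.06032953790415], [0.0, 0.0, 1.0]] [[0.017, -1.0, -0.008, 0.003], [-0.995, -0.016, -0.1, 0.554], [0.1, 0.01, -0.995, 0.998], [0.0, 0.0, 0.0, 1.0]]
scene [[375.1945599162516, 0.0, 259.22698556645315], [0.0, 375.1945599162516, 188.27043766031832], [0.0, 0.0, 1.0]] [[0.881, 0.473, -0.001, -0.5], [0.327, -0.611, -0.721, -0.123], [-0.342, 0.635, -0.693, 1.215], [0.0, 0.0, 0.0, 1.0]]
0.1 [ 9.75804765e-01  2.18642768e-01 -1.48776714e-04 -6.15343295e-04] [-0.49082098  0.44970786 -0.02406376]
```

View pics/top0.png

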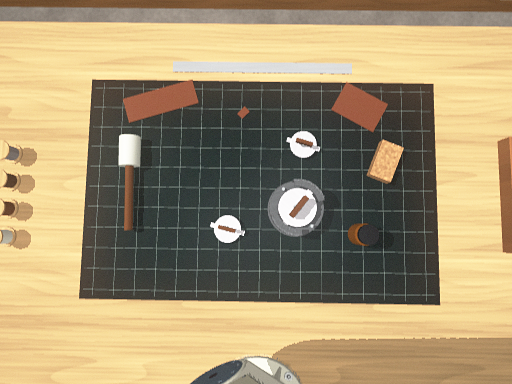

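View pics/scene0.png

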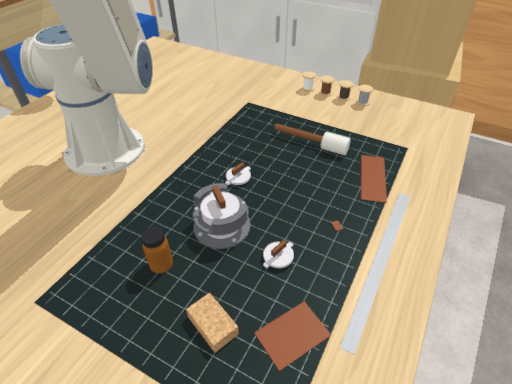

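The top view shows the pot at (296,208) with the bar at about (300,206). The jar (363,234), sanding block (385,162) and mallet (130,160) are all clear of it. I'll measure the bar and lid by colour, then look closer with the wrist camera.

```bash
cat > h.py <<'E'
import numpy as np, cv2
from scipy.spatial.transform import Rotation as R
def ray(v,px,z):
    px=np.atleast_2d(np.asarray(px,float)); V=v["view"]; K=v["intrinsics"]
    d=np.c_[px,np.ones(len(px))]@np.linalg.inv(K).T@V[:3,:3]; c=-V[:3,:3].T@V[:3,3]
    return c+d*((z-c[2])/d[:,2])[:,None]
def bar(v,roi,z=0.122):
    """centre & direction of the brown bar (top face) inside roi=(r0,r1,c0,c1)"""
    f=v["frame"].astype(int); r0,r1,c0,c1=roi
    m=((f[...,0]-f[...,2]>25)&(f[...,0]<190)).astype(np.uint8); k=np.zeros_like(m);k[r0:r1,c0:c1]=m[r0:r1,c0:c1]
    n,l,s,_=cv2.connectedComponentsWithStats(k); i=1+np.argmax(s[1:,4])
    ys,xs=np.nonzero(l==i); P=ray(v,np.c_[xs,ys],z)[:,:2].astype(np.float32)
    (c,(w,h),a)=cv2.minAreaRect(P); a=np.radians(a)+(np.pi/2 if h>w else 0)
    return np.array(c),(w,h),(a+np.pi/2)%np.pi-np.pi/2,s[i]
def down(yaw): # tool y at world angle yaw+... : tool x at yaw, z down
    return (R.from_euler("z",yaw)*R.from_euler("x",np.pi)).as_quat()
E
python3 - <<'E'
from h import *
from workcell import *
v=np.load("top0.npz"); b=bar(v,(185,235,270,325));print(b)
c=b[0]; o=get_obs(); print(R.from_quat(o["orientation"]).as_matrix().round(2).tolist())
bot.reach([c[0]-0.03,c[1],0.30],o["orientation"])
w=vision.read_camera("wrist"); np.savez("w1.npz",**w)
cv2.imwrite("pics/w1.png",cv2.cvtColor(w["frame"],cv2.COLOR_RGB2BGR))
V=w["view"];print("cam",-V[:3,:3].T@V[:3,3],V[:3,:3].round(2).tolist(),get_obs()["joint_pos"])
E
```

```text
(array([ 0.50526744, -0.09231685]), (0.014082849957048893, 0.05982915312051773), np.float64(-0.6643135496953612), array([289, 196,  20,  22, 150], dtype=int32))
[[0.9, 0.43, -0.0], [0.43, -0.9, 0.0], [-0.0, -0.0, -1.0]]
cam [ 0.54232397 -0.06117596  0.42576948] [[0.43, -0.9, -0.0], [-0.87, -0.41, 0.29], [-0.26, -0.12, -0.96]] [-1.97050300e-01  8.04519062e-02  1.86345457e+00  8.61224609e-04
  1.19852555e+00  9.33632663e-01]
```

View pics/w1.png

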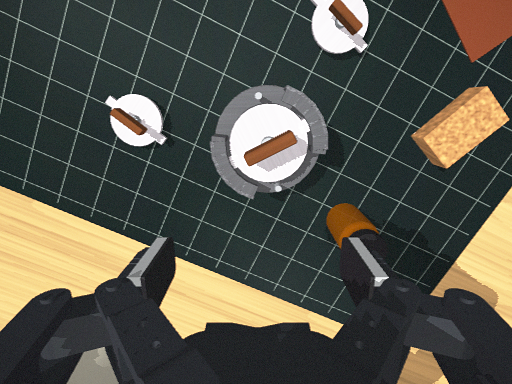

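The wrist view shows the lid with its bar at (270,147) lined up with the catches at (218,160) and (315,120). The bright stop pins are at (258,96) and (278,188). Next I'll refine the bar's centre and angle, and work out the angle to the pins.

Run:
```python
from h import *
w=np.load("w1.npz"); b=bar(w,(120,180,238,302));print(b)
f=w["frame"]; g=f.min(2).astype(np.uint8)
# lid disc: bright (incl. shadow) low-saturation
k=np.zeros_like(g);k[80:200,205:335]=(g[80:200,205:335]>140)
n,l,s,c=cv2.connectedComponentsWithStats(k)
for i in range(1,n):
    if s[i,4]>5: print(s[i],c[i].round(1),ray(w,c[i],0.08).round(4))
pins=[ray(w,c[i],0.08)[0,:2] for i in range(1,n) if 5<s[i,4]<150]
for p in pins: print("pin",p,"r",np.hypot(*(p-b[0])),"ang",np.arctan2(*(p-b[0])[::-1]))
```

```text
(array([ 0.50853872, -0.09088226]), (0.016433870419859886, 0.05924176052212715), np.float64(-0.6604168123883571), array([244, 130,  53,  36, 812], dtype=int32))
[287  87  15   8  37] [293.9  90.2] [[ 0.5761 -0.0919  0.08  ]]
[254  92   8   8  50] [257.7  95.3] [[ 0.553  -0.0563  0.08  ]]
[309  99   4   4   7] [310.6 100.9] [[ 0.5739 -0.1151  0.08  ]]
[ 229  104   85   78 4160] [268.2 141.3] [[ 0.5103 -0.0906  0.08  ]]
[293 104   3   3   6] [294.2 105. ] [[ 0.5616 -0.0998  0.08  ]]
[315 107   3   4   7] [316.3 108.7] [[ 0.569  -0.1254  0.08  ]]
[302 110   6   5  10] [304.5 112.2] [[ 0.5595 -0.1147  0.08  ]]
[318 114   4   4   6] [319.8 115.3] [[ 0.5641 -0.1329  0.08  ]]
[322 122   4   4  10] [323.1 123.7] [[ 0.5573 -0.1411  0.08  ]]
[211 145   3   3   6] [211.8 145.8] [[ 0.4757 -0.0305  0.08  ]]
[213 157   2   5   6] [213.5 159.2] [[ 0.4613 -0.0387  0.08  ]]
[215 163   4   3   7] [216.4 163.9] [[ 0.4574 -0.0444  0.08  ]]
[223 176   5   5  10] [224.6 178.6] [[ 0.4443 -0.0611  0.08  ]]
[274 183   8   9  46] [277.4 187.4] [[ 0.4626 -0.1269  0.08  ]]
[241 191   8   6  15] [244.5 193.9] [[
[... 382 characters left out ...]
9 ang -0.518739231526163
pin [ 0.55952327 -0.1146568 ] r 0.056255246751973284 ang -0.4363331953133104
pin [ 0.56413724 -0.13285785] r 0.0696645159518416 ang -0.6466786547395701
pin [ 0.55728843 -0.14111186] r 0.06999675722140393 ang -0.8003484951804115
pin [ 0.47573563 -0.03049109] r 0.0687250835300415 ang 2.0683859989997218
pin [ 0.46132429 -0.03874358] r 0.07033949778691409 ang 2.3066718239704382
pin [ 0.45741205 -0.04435099] r 0.06913100470516861 ang 2.40321586740211
pin [ 0.44430405 -0.06114728] r 0.0707832062307615 ang 2.7080533596159846
pin [ 0.46256687 -0.12694905] r 0.05843136871351637 ang -2.4763494644841932
pin [ 0.43662496 -0.09248796] r 0.07193168667982529 ang -3.1192683356925137
```

Run:
```python
from h import *
w=np.load("w1.npz"); f=w["frame"][75:205,200:340]
cv2.imwrite("pics/w1c.png",cv2.cvtColor(cv2.resize(f,None,fx=4.5,fy=4.5,interpolation=cv2.INTER_CUBIC),cv2.COLOR_RGB2BGR))
```

```text
(no output)
```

View pics/w1c.png

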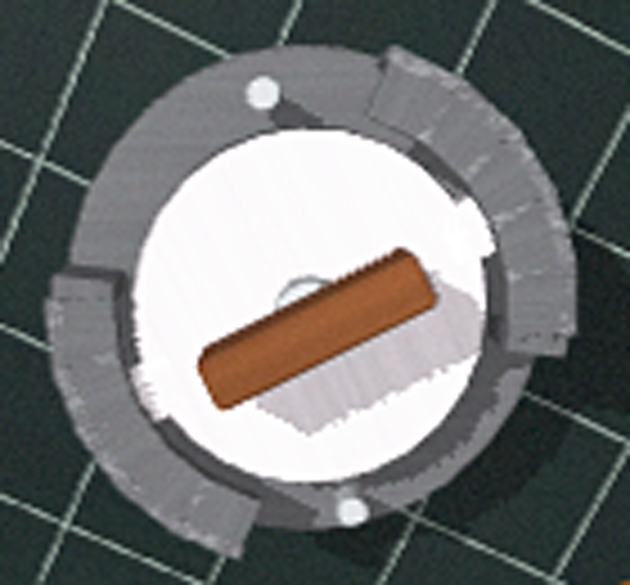

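The bar lies at -0.66 rad and the pins at +0.664 rad, both mod π. Allowing 0.19 rad for the ear and pin widths, the stop is about 1.13 rad of turn away. I'll grasp the bar, then turn in steps while watching the moment.

Run:
```python
from h import *
from workcell import *
c=np.array([0.5083,-0.0912]); y0=-0.661
hand.move_gripper(0.05,80)
bot.reach([*c,0.20],down(y0)); o=get_obs(); F0=o["wrist_force"];T0=o["ft_torque"]
bot.servo_line([*c,0.109],velocity=0.08); 
hand.move_gripper(0.0,80)
def show(s):
    o=get_obs();print(s,round(o["time_s"],2),o["position"].round(4),(o["wrist_force"]-F0).round(1),(o["ft_torque"]-T0).round(2),round(o["gripper_width"],4),round(o["grip_force"],1));return o
show("grip")
for d in list(np.arange(0.15,0.95,0.15))+[0.98,1.02,1.06,1.09,1.12]:
    bot.servo_line([*c,0.109],down(y0+d),velocity=0.05)
    bot.dwell(0.1)
    o=show(f"{d:.2f}"); 
    print(R.from_quat(o["orientation"]).as_euler("zyx").round(3))
    if abs((o["ft_torque"]-T0)[2])>0.8 or np.linalg.norm(o["wrist_force"]-F0)>40: print("stop");break
np.savez("ref.npz",F0=F0,T0=T0)
w=vision.read_camera("top"); np.savez("top1.npz",**w)
f=w["frame"][165:250,250:340]
cv2.imwrite("pics/t1.png",cv2.cvtColor(cv2.resize(f,None,fx=6,fy=6,interpolation=cv2.INTER_CUBIC),cv2.COLOR_RGB2BGR))
```

```text
grip 5.26 [ 0.5075 -0.0925  0.1098] [-5.6 -7.9 11.8] [-1.61  1.24  0.01] 0.0144 78.2
0.15 5.66 [ 0.5078 -0.0927  0.1098] [ -5.5 -10.4  11.4] [-1.81  1.06 -0.16] 0.0142 78.2
[ 5.100e-01 -1.000e-03  3.139e+00]
0.30 6.06 [ 0.5078 -0.0926  0.1098] [-5.6 -9.9 10.5] [-1.8   1.03 -0.19] 0.0145 78.2
[ 3.600e-01 -1.000e-03  3.139e+00]
0.45 6.46 [ 0.5079 -0.0926  0.1098] [-5.4 -9.1 11.1] [-1.66  0.96 -0.24] 0.0144 78.2
[ 2.10e-01 -1.00e-03  3.14e+00]
0.60 6.86 [ 0.5079 -0.0925  0.1098] [-4.5 -8.6 10.3] [-1.59  0.93 -0.24] 0.0144 78.2
[ 6.10e-02 -1.00e-03  3.14e+00]
0.75 7.26 [ 0.5079 -0.0924  0.1098] [-4.7 -7.6 10.4] [-1.52  0.93 -0.21] 0.0139 78.2
[-8.90e-02 -1.00e-03  3.14e+00]
0.90 7.66 [ 0.5079 -0.0924  0.1098] [-5.1 -8.6 10.4] [-1.49  0.99 -0.22] 0.0147 78.2
[-2.39e-01 -1.00e-03  3.14e+00]
0.98 8.01 [ 0.5079 -0.0923  0.1098] [-5.1 -7.1 10.1] [-1.4   0.92 -0.27] 0.0141 78.2
[-3.19e-01 -1.00e-03  3.14e+00]
1.02 8.36 [ 0.5079 -0.0924  0.1098] [-4.4 -7.3 10.4] [-1.44  0.88 -0.29] 0.0142 78.4
[-3.59e-01 -1.00e-03  3.14e+00]
1.06 8.71 [ 0.5078 -0.0924  0.1098] [-5.4 -8.2 10.4] [-1.54  0.89 -0.3 ] 0.0146 78.4
[-3.99e-01 -1.00e-03  3.14e+00]
1.09 9.06 [ 0.5079 -0.0924  0.1098] [-5.7 -7.7 10. ] [-1.48  0.88 -0.31] 0.0143 78.4
[-0.429 -0.     3.14 ]
1.12 9.41 [ 0.5079 -0.0924  0.1098] [-6.1 -7.6 11.4] [-1.4   0.95 -0.31] 0.0143 78.4
[-0.459 -0.     3.14 ]
```

Run:
```python
from h import *
from workcell import *
r=np.load("ref.npz"); c=np.array([0.5078,-0.0930]); y0=-0.661
def show(s):
    o=get_obs();print(s,round(o["time_s"],2),o["position"].round(4),(o["wrist_force"]-r["F0"]).round(1),(o["ft_torque"]-r["T0"]).round(2),round(o["grip_force"],1));return o
for d in np.arange(1.12,1.29,0.02):
    bot.servo_line([*c,0.109],down(y0+d),velocity=0.05); bot.dwell(0.1)
    o=show(f"{d:.2f}"); print(R.from_quat(o["orientation"]).as_euler("zyx")[0].round(3))
    if abs((o["ft_torque"]-r["T0"])[2])>0.7: break
w=vision.read_camera("wrist"); np.savez("w2.npz",**w)
cv2.imwrite("pics/w2.png",cv2.cvtColor(w["frame"],cv2.COLOR_RGB2BGR))
```

```text
1.12 9.81 [ 0.5078 -0.0933  0.1098] [-3.2 -2.9  8.7] [-0.29  0.6  -0.26] 78.3
-0.459
1.14 10.16 [ 0.5078 -0.0932  0.1098] [-2.6 -0.7  9.4] [-0.26  0.54 -0.25] 78.3
-0.479
1.16 10.51 [ 0.5078 -0.0932  0.1098] [-3.7 -0.3  9.3] [-0.25  0.52 -0.28] 78.3
-0.499
1.18 10.86 [ 0.5077 -0.0932  0.1098] [-3.8 -0.4  9.7] [-0.21  0.55 -0.36] 78.7
-0.518
1.20 11.21 [ 0.5077 -0.093   0.1098] [-2.8 -0.  10.2] [-0.05  0.56 -0.56] 80.9
-0.538
1.22 11.56 [ 0.5075 -0.0928  0.1098] [-3.1  1.5 10.9] [ 0.2   0.65 -0.85] 84.8
-0.557
```

View pics/w2.png

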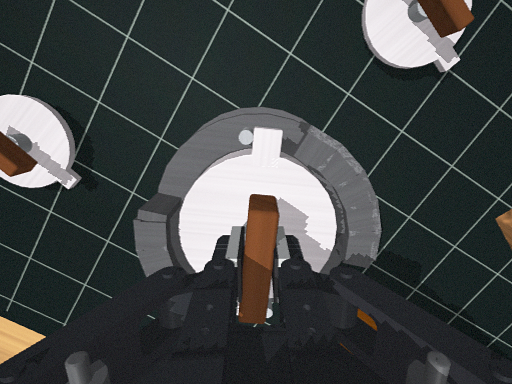

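The wrist view shows the ear at (268,145) resting against the stop pin (246,137), clear of the catch at (300,140), and the moment rose to match. I'll back off slightly and lift slowly.

Run:
```python
from h import *
from workcell import *
r=np.load("ref.npz"); c=np.array([0.5078,-0.0930]); q=down(-0.661+1.175)
def show(s):
    o=get_obs();print(s,round(o["time_s"],2),o["position"].round(4),(o["wrist_force"]-r["F0"]).round(1),(o["ft_torque"]-r["T0"]).round(2),round(o["grip_force"],1));return o
bot.servo_line([*c,0.109],q,velocity=0.05);show("back")
hand.move_gripper(0.0,100)
for z in np.arange(0.1105,0.1235,0.0015):
    bot.servo_line([*c,z],q,velocity=0.006); show(f"{z:.4f}")
bot.dwell(0.5)
o=get_obs(); bot.servo_line([*c,z+0.1228-o["position"][2]],q,velocity=0.006);bot.dwell(0.5);show("end")
for n in("scene","wrist"):
    w=vision.read_camera(n); np.savez(n+"3.npz",**w)
    f=w["frame"] if n=="wrist" else cv2.resize(w["frame"][150:270,150:310],None,fx=4,fy=4)
    cv2.imwrite(f"pics/{n}3.png",cv2.cvtColor(f,cv2.COLOR_RGB2BGR))
```

```text
back 11.86 [ 0.5075 -0.0928  0.1098] [-3.8  2.3 11.1] [ 0.2   0.7  -0.41] 78.5
0.1105 12.47 [ 0.5074 -0.0928  0.1103] [-0.4  1.7 -3.4] [ 0.41  0.11 -0.5 ] 98.6
0.1120 12.88 [ 0.5072 -0.0929  0.1117] [-0.5  2.1 -7.7] [ 0.32  0.3  -0.5 ] 98.1
0.1135 13.28 [ 0.507  -0.093   0.1133] [-3.6 -0.3 -9.2] [ 0.15  0.76 -0.52] 99.0
0.1150 13.68 [ 0.5075 -0.0929  0.1154] [-5.3  1.1 -4.4] [ 0.3   1.11 -0.48] 99.7
0.1165 14.07 [ 0.5082 -0.0927  0.1174] [-4.   3.3 -5.1] [ 0.69  0.9  -0.42] 99.6
0.1180 14.47 [ 0.5085 -0.0927  0.119 ] [-3.8  3.2 -4.5] [ 0.76  0.65 -0.43] 98.9
0.1195 14.88 [ 0.5097 -0.0935  0.1207] [ 1.7 -0.7 -2.5] [-0.04 -0.02  0.03] 98.0
0.1210 15.28 [ 0.5079 -0.093   0.121 ] [ 0.1 -1.  -3. ] [-0.04 -0.04 -0.02] 98.0
0.1225 15.68 [ 0.5078 -0.093   0.1225] [ 1.2 -0.3 -3.3] [-0.03 -0.04  0.01] 98.0
end 16.93 [ 0.5078 -0.093   0.1228] [ 0.9 -0.  -1.5] [ 0.01 -0.04 -0.02] 98.0
```

View pics/scene3.png

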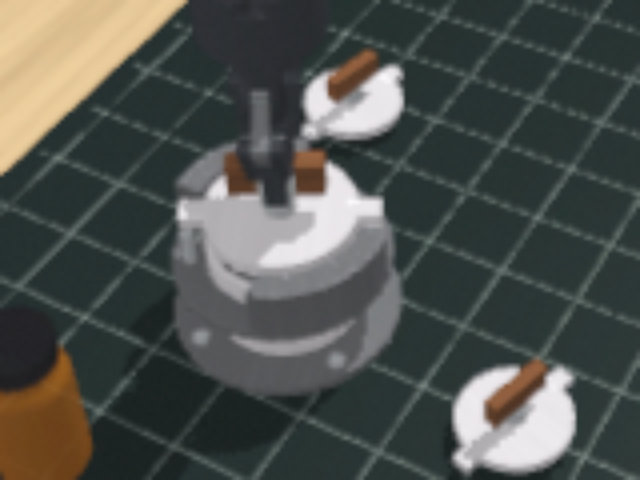

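View pics/wrist3.png

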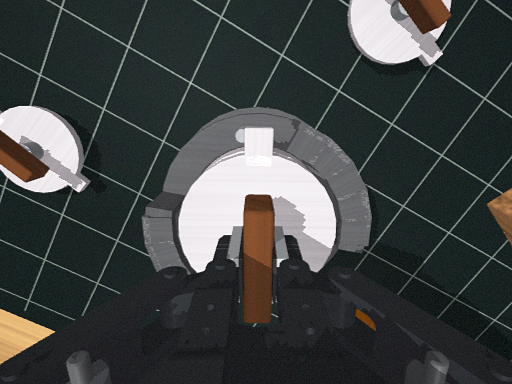

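The lid is off its seat, level in the grip and centred over the pot: the bar is at (258,255) and the ear at (258,147). The wrist carries about the lid's weight with near-zero moment, so the lid is hanging free.

```bash
python3 -c "
from workcell import *
print(hand_in())"
```

```text
the job is handed in; nothing more can be done
None
```

I turned the lid anticlockwise to its stop, broke the seal with a slow lift, and handed the job in with the lid still gripped level over the pot about 13 mm up; no verdict came back.

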